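# Draw a plug gauge to its red band and hold it for reading

## Robot

A 7-joint arm with a two-finger parallel gripper is mounted at the origin on a cart in front of the work surface, level with it; the furniture and walls round the work are solid. World frame = base frame: x ahead of the robot, y to its left, z up, the work surface at z = 0. Lengths are in m, angles in rad, forces in N, time in s.
With the tool pointing down it reaches from about 0.425 to 0.95 m from the base axis. Payload 4.7 kg.
Tool frame: the origin (TCP) lies at the very end of the fingers, on their centre line; the grasp point (between the pads) lies 19 mm behind it; z points along the fingers, y is the line along which they close (so a half turn about z gives the same grasp; the last joint's range is limited). The gripper opens to 85 mm and grips with 20 to 120 N. Pads are 22 mm wide; open, the fingers measure 114 mm over their backs; the gripper's body (76 mm by 85 mm) begins 54 mm behind the grasp point. The pads swing forward as they close: fully open they stand 13 mm farther back than shut.
Start: joints at [-1.196, 0.469, -0.049, 1.532, 0.024, 1.141, -0.082], TCP at [0.265, 0.621, 0.231] pointing down, gripper open.
Joint ranges: [-2.59, 2.59], [-0.33, 1.99], [-1.39, 1.29], [0.1, 2.45], [-1.04, 4.18], [0.21, 1.99], [-2.66, 2.66]. Speed limits (rad/s): [2.57, 2.57, 3.14, 3.14, 3.14, 3.14, 3.14].

## Interface

Orientations are given as a unit quaternion [x, y, z, w].
In Python, from workcell import env gives the robot as it stands.
- The arm moves only by the shell command python3 -m inch 'ROWS' [FORCE]. ROWS is JSON, a list that holds one entry, the list of rows, each a list of 7 numbers: the closure, from 0 (fully open) to 1 (shut), then the shift along the tool's x, y, z in mm, then the turn, a rotation vector about the tool's x, y, z in rad. In form: [[[hand, dx, dy, dz, wx, wy, wz], ...]]. A call has 1 to 20 rows; each row shifts and turns the commanded pose from where the row before left it, along the tool's axes as they then stand; what a row does not reach is not made up. A row lasts 1/12 s, in which the tool goes at most 41.7 mm and 7.16 degrees, less where a joint would pass 70% of its speed; a pose out of reach is approached as far as the arm can. A call is refused whole if a number of a shift passes 41.7 or a number of a turn 0.125, either way. A call with a gripper value outside its range is refused whole. The fingers move at their own pace and stop on an object; FORCE is the grip in N (left out, the last holds). Time passes only in rows, so rows that do not move let the fingers close. It gives the time, the measured TCP pose, the force, the opening and the grip force at its end, in the units of the state.
- env.observe(): the state, without advancing time (a new reading comes with each control period).
- env.snapshot(name): name is "scene" or "top"; returns a dict with "pixels" (480x640x3 uint8, red, green, blue), "intrinsics" (3x3 intrinsics, pixels), "position" and "rotation" of the camera in the world. Camera axes: x right, y up, looking along -z (the intrinsics and any distortion apply to the point x, -y, -z); pixel columns grow to the right and rows downward; lengths in m; the calibration is good to about 2 mm. A picture is of the moment at which its call begins. There is no depth.
- env.hand_in(): hands the job in; it is judged then, once.
The state is a dict: "t": time; "joints": joint angles; "joint_vel": joint speeds; "effort": joint torques, N m; "ee_pos": TCP position; "ee_rot": TCP orientation; "force": force on the tool from outside, world axes, zero at the start; "moment": the same for the moment, N m; "gripper_width": finger opening in m; "finger_force": force on a finger pad.
Only numpy, scipy, OpenCV 4.12 (cv2) and the standard library are available. Lean on these libraries where they do the work, as an engineer would, in place of code of your own. Each camera call takes 0.05 s, during which the arm holds its last target. There are 200 camera calls.

## Task

Give the black captive screw cap on the gauge stand about a quarter turn counter-clockwise (seen from above), so that its yellow tab swings clear of the plug gauge's flange. Then take the gauge by its blue handle and draw it straight up out of its bore, without forcing it sideways against the bore, until the whole red band on its rod shows above the stand while the yellow band below it stays hidden in the bore; never pull it so far that the yellow band comes out. Finish while holding the gauge still and upright at that height, and leave the spool, the jar and the tape roll where they are.

Things in the scene. Friction and masses are not known exactly. Their poses are not given: they have to be found in the camera images.
- stand: Gauge stand fixed to the bench: dark base plate 90 x 160 x 10 mm (x, y, z), on it an aluminium block 60 x 130 x 90 mm; its top face is 100 mm above the bench. Origin under the centre of the base plate, z up. In its frame the bore is at y = +30 mm and the screw cap's axis at y = -30 mm, both at x = 0.
- bore_mouth (a point): Centre of the bore's mouth in the stand's top face (100 mm above the bench), axes as the stand's. The bore is vertical, 19 mm wide (1 mm wider than the rod), 85 mm deep.
- cap_top (a point): Top centre of the black captive screw cap, 46 mm above the stand's top face. The cap is a round fluted knob, diameter 32 mm, from 14 to 46 mm above that face; twist it by its sides. Its axis is vertical and fixed; it does not rise. The yellow tab under it is 14 mm wide, reaches 47 mm from the axis and lies 8.5 to 13.5 mm above the stand's top face.
- retainer (a joint): Angle of screw cap and tab, rad, growing counter-clockwise seen from above. 0: the tab points at the bore, over the gauge's flange; starts at 0 to 0.3. From about 0.5 the tab is clear of the flange; above 0.6 it counts as released; stop at 1.5. Light friction (0.06 N m); stays where it is left.
- gauge: Loose plug gauge, upright in the bore, 0.15 to 0.31 kg. Origin on its axis at the flange's underside (at the bore mouth when seated), z up its axis. Flange 40 mm wide, 6 mm thick, rests on the stand; blue round handle, diameter 22 mm, 6 to 60 mm above the origin; rod diameter 18 mm, to 80 mm below. Red band 34 to 40 mm, yellow band 54 to 60 mm below the origin.
- spool: Bystander: white wire spool lying flat, about 60 mm wide, 34 mm high; origin under its centre. Stays where it is.
- jar: Bystander: green jar with white lid, 50 mm wide, 72 mm high; origin under its centre. Stays where it is.
- tape: Bystander: black roll of tape lying flat, 59 mm wide, 19 mm high; origin under its centre. Stays where it is.
Not all that is in view belongs to the job. There is more than one size of the stand; the job needs the largest.

How it is judged:
On the way, in this order (a step that is already met when the one before it is completed fails the run):
1. the screw cap is turned until its tab is clear, the gauge still seated (value of joint retainer above 0.6 rad and z of gauge in the frame of bore_mouth below 0.006 m), for 0.2 s.
2. the gauge is held and drawn up at least 20 mm (z of gauge in the frame of bore_mouth above 0.02 m and contact force between the fingers and gauge above 1 N), for 0.1 s.
At the end, for the whole second after the job is handed in: The screw cap is turned to more than 0.6 rad; the gauge, in the grip, is 38 to 56 mm above its seat, its axis within 5 mm of the bore's and within 0.06 rad of vertical, at rest (under 10 mm/s) and pressing on the stand with less than 8 N; spool, jar and tape are within 30 mm of where they were (value of joint retainer above 0.6 rad and z of gauge in the frame of bore_mouth between 0.038 and 0.056 m and horizontal distance between gauge and bore_mouth below 0.005 m and angle between gauge's own z axis and vertical below 0.06 rad and linear speed of gauge below 0.01 m/s and contact force between the fingers and gauge above 1 N and contact force between gauge and stand below 8 N and distance of each of spool, jar, tape from where it was at the start of the episode below 0.03 m); the arm keeps its last pose, push and grip.
It fails at once if the gauge is drawn so far that the yellow band is out of the bore (z of gauge in the frame of bore_mouth above 0.06 m).
It fails at once if the gauge is forced against the bore or the tab (more than 25 N) (contact force between gauge and stand above 25 N).
It fails at once if a bystander is knocked away (distance of any of spool, jar, tape from where it was at the start of the episode above 0.05 m).
It also fails if it takes over 45 s, if anything falls off the work surface, if the arm or the gripper's body presses on something with over 40 N, if the wrist force passes 120 N, or if a joint passes its speed limit or range.

## Working session

There is one attempt and no reset: what is moved stays moved. The work goes in short steps, Python scripts to look and compute and a shell command to move; the robot and the scene stay as the last step left them, time stands still between calls to the robot, and variables do not carry over. Pictures are saved under pics/ and viewed, at most 10 in all, crops included, and the job is handed in when it is done.

```bash
ls; mkdir -p pics; python3 - <<'E'
from workcell import env
import cv2,pickle
d={}
for n in("scene","top"):
    s=env.snapshot(n); d[n]=s
    cv2.imwrite(f"pics/{n}0.png",s["pixels"][:,:,::-1])
    print(n,s["intrinsics"],s["position"],s["rotation"],[k for k in s])
pickle.dump(d,open("s0.pkl","wb"))
print(env.observe())
E
```

```text
pics
scene [[469.93604767   0.         328.48825692]
 [  0.         469.93604767 239.3291796 ]
 [  0.           0.           1.        ]] [-0.06114117 -0.53288391  0.49370727] [ 0.46334439 -0.23469418 -0.37299701  0.76883279] ['pixels', 'intrinsics', 'position', 'rotation']
top [[543.82404311   0.         318.77492431]
 [  0.         543.82404311 239.95573977]
 [  0.           0.           1.        ]] [ 0.32105749 -0.04818624  1.21315159] [-0.07161151  0.07860519  0.72307811 -0.68253283] ['pixels', 'intrinsics', 'position', 'rotation']
{'t': 0.1, 'joints': array([-1.19590667,  0.46938731, -0.04857268,  1.53355519,  0.02407098,
        1.14100867, -0.08230192]), 'joint_vel': array([-5.71989269e-05, -1.51205154e-03, -7.68316079e-04, -4.41668721e-03,
        8.34703878e-04,  3.91824539e-04, -5.36362197e-05]), 'effort': array([ 1.77334018e-04, -5.11514068e+01, -4.68921592e-02, -2.38390929e+01,
        1.08170774e-02,  4.36647257e-03, -8.70984564e-06]), 'ee_pos': array([0.26499986, 0.62024216, 0.23035657]), 'ee_rot': array([ 2.00528553e-01,  9.79687456e-01, -8.73403666e-04, -1.55738880e-04]), 'force': array([-0.55068205,  0.5221963 ,  0.27533451]), 'moment': array([-0.0164273 ,  0.01960182,  0.01540882]), 'finger_force': 0.0, 'gripper_width': 0.08575974209041459}
```

View pics/scene0.png

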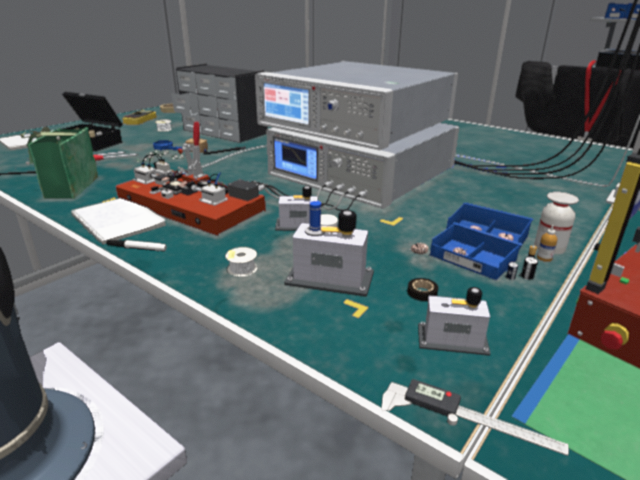

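View pics/top0.png

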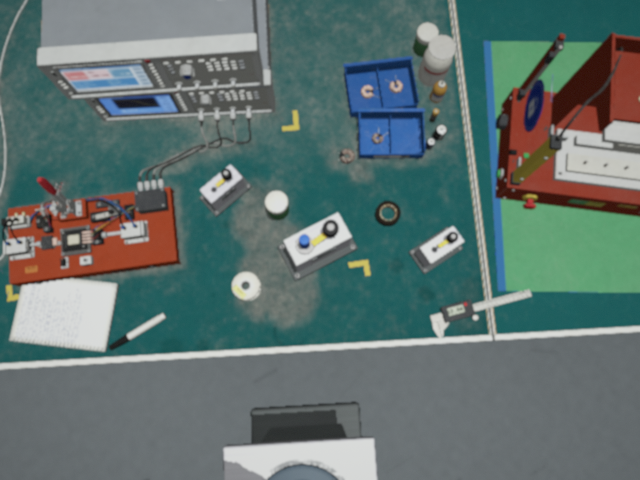

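The scene view shows the large stand at about (330,258), with the blue handle at (315,215) and the black cap at (347,220). In the top view the blue handle is at (305,242), the cap at (330,228), and the yellow tab between them. Jar is at (277,204), spool at (246,286), tape at (388,212). The other two stands are the smaller ones.

```bash
cat > h.py <<'E'
import numpy as np,cv2
from scipy.spatial.transform import Rotation as R
def proj(s,P):
    c=R.from_quat(s["rotation"]).inv().apply(np.atleast_2d(P)-s["position"])
    K=s["intrinsics"]; return np.c_[K[0,2]+K[0,0]*c[:,0]/-c[:,2],K[1,2]-K[1,1]*c[:,1]/-c[:,2]]
def cast(s,uv,z):
    K=s["intrinsics"];u,v=uv
    d=R.from_quat(s["rotation"]).apply([(u-K[0,2])/K[0,0],-(v-K[1,2])/K[1,1],-1])
    p=np.array(s["position"]); return p+d*(z-p[2])/d[2]
def mask(s,kind,box):
    h=cv2.cvtColor(s["pixels"],cv2.COLOR_RGB2HSV).astype(int);H,S,V=h[...,0],h[...,1],h[...,2]
    m={"blue":(H>105)&(H<125)&(S>140)&(V>60),"black":(V<50),"yellow":(H>18)&(H<32)&(S>120)&(V>120)}[kind]
    o=np.zeros(m.shape,np.uint8);x0,y0,x1,y1=box;o[y0:y1,x0:x1]=m[y0:y1,x0:x1];return o
def blob(m):
    n,l,st,c=cv2.connectedComponentsWithStats(m); i=1+np.argmax(st[1:,4]); return c[i],st[i],l==i
E
python3 - <<'E'
import pickle;from h import *
d=pickle.load(open("s0.pkl","rb"));t,s=d["top"],d["scene"]
for n,k,b in(("top","blue",(290,225,320,260)),("top","black",(318,215,345,240)),("top","yellow",(300,220,345,255)),("scene","blue",(300,195,330,235)),("scene","black",(335,200,360,235)),("scene","yellow",(310,215,345,240))):
    c,st,_=blob(mask(d[n],k,b));print(n,k,c.round(1),st)
    for z in ((.160,.13) if k=="blue" else (.146,.13) if k=="black" else (.1135,)): print("   ",z,cast(d[n],c,z).round(4))
for n,uv,z in(("jar",(277,203),.072),("spool",(246,286),.034),("tape",(388,212),.019)): print(n,cast(t,uv,z).round(3))
a=cv2.resize(t["pixels"][185:300,230:400],None,fx=4,fy=4,interpolation=cv2.INTER_CUBIC)[:, :400+280]
b=cv2.resize(s["pixels"][190:300,270:390],None,fx=4,fy=4,interpolation=cv2.INTER_CUBIC)
cv2.imwrite("pics/c_top.png",a[:,:,::-1]);cv2.imwrite("pics/c_scene.png",b[:,:,::-1])
E
```

```text
top blue [303.8 241. ] [300 236   8  11  72]
    0.16 [ 0.5478 -0.0355  0.16  ]
    0.13 [ 0.5543 -0.0352  0.13  ]
top black [328.8 234. ] [324 231  11   6  22]
    0.146 [ 0.5623 -0.0864  0.146 ]
    0.13 [ 0.5659 -0.0869  0.13  ]
top yellow [319.  238.7] [313 234  13  11  52]
    0.1135 [ 0.5609 -0.0667  0.1135]
scene blue [314.7 218. ] [310 210  11  17 147]
    0.16 [ 0.498  -0.0776  0.16  ]
    0.13 [ 0.5483 -0.0366  0.13  ]
scene black [346.7 221.9] [338 211  18  21 270]
    0.146 [ 0.5443 -0.1113  0.146 ]
    0.13 [ 0.5722 -0.0919  0.13  ]
scene yellow [330.2 229.4] [321 227  19   5  65]
    0.1135 [ 0.5556 -0.0674  0.1135]
jar [0.655 0.019 0.072]
spool [0.482 0.097 0.034]
tape [ 0.635 -0.229  0.019]
```

View pics/c_top.png

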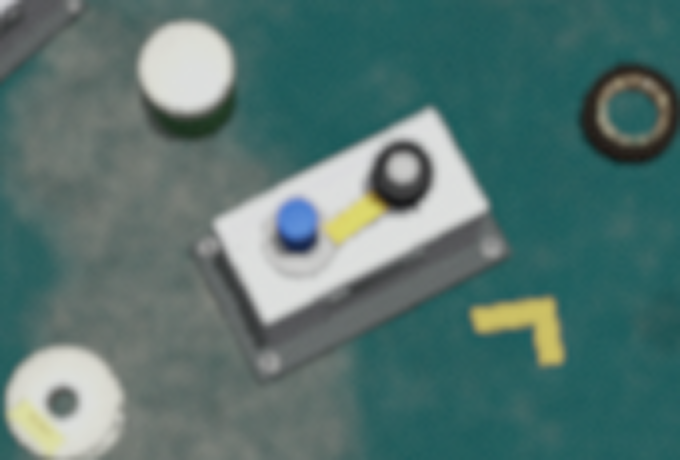

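View pics/c_scene.png

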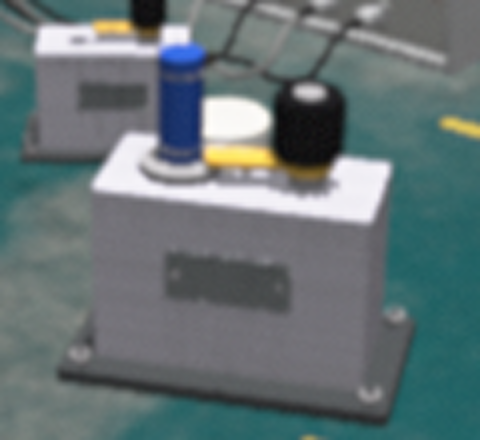

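The crops show the block's top-face corners clearly in both views. In the top crop the cap-top spot is at (404,166) and the handle top at (298,217), with the tab between them. I'll fit the stand pose to the cast corner and top points.

```bash
python3 - <<'E'
import pickle;from h import *
d=pickle.load(open("s0.pkl","rb"))
q=lambda x,y,ox,oy:((x-1.5)/4+ox,(y-1.5)/4+oy)
L=[(.03,.065,.1),(.03,-.065,.1),(-.03,-.065,.1),(-.03,.065,.1),(0,-.03,.146),(0,.03,.16)]
obs={"top":[(213,222),(432,107),(490,207),(270,322),(404,166),(298,216)],"scene":[(125,133),(393,163),(375,222),(93,190),(310,92),(183,54)]}
def fit(A,B):
    a,b=A-A.mean(0),B-B.mean(0); psi=np.arctan2((a[:,0]*b[:,1]-a[:,1]*b[:,0]).sum(),(a*b).sum())
    Rm=np.array([[np.cos(psi),-np.sin(psi)],[np.sin(psi),np.cos(psi)]]);t=B.mean(0)-Rm@A.mean(0);return psi,Rm,t
allA=[];allB=[]
for n,(ox,oy) in(("top",(230,185)),("scene",(270,190))):
    B=np.array([cast(d[n],q(x,y,ox,oy),l[2])[:2] for (x,y),l in zip(obs[n],L)]);A=np.array(L)[:,:2]
    psi,Rm,t=fit(A,B);print(n,psi.round(3),t.round(4),"bore",(Rm@[0,.03]+t).round(4),"cap",(Rm@[0,-.03]+t).round(4));print((1000*(B-A@Rm.T-t)).round(1).tolist())
    allA.append(A);allB.append(B)
psi,Rm,t=fit(np.vstack(allA),np.vstack(allB));print("both",psi,t,"bore",Rm@[0,.03]+t,"cap",Rm@[0,-.03]+t)
E
```

```text
top 0.439 [ 0.5654 -0.0639] bore [ 0.5526 -0.0368] cap [ 0.5781 -0.0911]
[[0.2, 1.1], [0.6, 0.3], [-1.0, -1.1], [-0.1, -0.6], [0.3, -0.0], [-0.0, 0.3]]
scene 0.45 [ 0.5636 -0.063 ] bore [ 0.5505 -0.0359] cap [ 0.5766 -0.09  ]
[[1.5, 2.1], [0.6, -0.1], [-0.1, -0.6], [0.2, -0.1], [0.0, 0.9], [-2.2, -2.1]]
both 0.4442335771082086 [ 0.56449104 -0.06345196] bore [ 0.55159807 -0.03636375] cap [ 0.57738402 -0.09054016]
```

The stand fit is consistent: the two views agree within about 2 mm, and yaw is about 0.444 rad. The bore is at (0.5516, -0.0364) and the cap at (0.5775, -0.0907). First I'll turn the wrist so the closing axis is at about -9° and half-close the hand.

```bash
cat >> h.py <<'E'
CAP=np.array([.5775,-.0907]);BORE=np.array([.5516,-.0364])
def to(target,alpha):
    from workcell import env
    o=env.observe();r=R.from_quat(o["ee_rot"]);y=r.apply([0,1,0]);z=r.apply([0,0,1])
    a=np.degrees(np.arctan2(y[1],y[0]))
    print("t",round(o["t"],2),"pos",o["ee_pos"].round(4),"tool delta mm",(1000*r.inv().apply(np.array(target)-o["ee_pos"])).round(1),"yaw",a.round(1),"wz need",-np.radians((alpha-a+90)%180-90).round(3),"tilt",z.round(4)[:2],"F",o["force"].round(1),"w",round(o["gripper_width"],4),"ff",o["finger_force"],"j",o["joints"].round(2))
E
python3 -m inch '[[[0.4,0,0,-20,0,0,0.12],[0.4,0,0,0,0,0,0.12],[0.4,0,0,0,0,0,0.12],[0.4,0,0,0,0,0,0.12],[0.4,0,0,0,0,0,0.12],[0.4,0,0,0,0,0,0.12],[0.4,0,0,0,0,0,0.12],[0.4,0,0,0,0,0,0.12],[0.4,0,0,0,0,0,0.12],[0.4,0,0,0,0,0,0.12],[0.4,0,0,0,0,0,0.12],[0.4,0,0,0,0,0,0]]]' 30
python3 -c "
from h import *;to([*CAP,.25],-9)"
```

```text
t: 1.1
ee_pos: [0.2649, 0.6205, 0.2507]
ee_rot: [0.76, 0.65, -0.0, 0.0]
force: [-0.1, -0.1, -0.9]
gripper_width: 0.0515
finger_force: 0.0
t 1.1 pos [0.2649 0.6205 0.2507] tool delta mm [-654.5  418.5    1.5] yaw -8.9 wz need 0.002 tilt [-0.     -0.0012] F [-0.1 -0.1 -0.9] w 0.0515 ff 0.0 j [-1.39  0.46  0.23  1.52 -0.11  1.18 -1.29]
```

```bash
python3 -m inch '[[[0.4,-32,20.5,0,0,0,0],[0.4,-32,20.5,0,0,0,0],[0.4,-32,20.5,0,0,0,0],[0.4,-32,20.5,0,0,0,0],[0.4,-32,20.5,0,0,0,0],[0.4,-32,20.5,0,0,0,0],[0.4,-32,20.5,0,0,0,0],[0.4,-32,20.5,0,0,0,0],[0.4,-32,20.5,0,0,0,0],[0.4,-32,20.5,0,0,0,0],[0.4,-32,20.5,0,0,0,0],[0.4,-32,20.5,0,0,0,0],[0.4,-32,20.5,0,0,0,0],[0.4,-32,20.5,0,0,0,0],[0.4,-32,20.5,0,0,0,0],[0.4,-32,20.5,0,0,0,0],[0.4,-32,20.5,0,0,0,0],[0.4,-32,20.5,0,0,0,0],[0.4,-32,20.5,0,0,0,0],[0.4,0,0,0,0,0,0]]]'
python3 -c "
from h import *;to([*CAP,.25],-9)"
```

```text
t: 2.77
ee_pos: [0.5589, -0.0486, 0.2518]
ee_rot: [0.762, 0.648, -0.001, 0.003]
force: [0.5, -1.5, -0.6]
gripper_width: 0.0512
finger_force: 0.0
t 2.77 pos [ 0.5589 -0.0486  0.2518] tool delta mm [-38.6  25.1   2. ] yaw -9.2 wz need -0.004 tilt [ 0.0023 -0.0056] F [ 0.5 -1.5 -0.6] w 0.0512 ff 0.0 j [-0.48  0.29  0.61  1.81 -0.18  1.09  0.03]
```

```bash
python3 -m inch '[[[0.4,-19,12.5,0,0,0,0],[0.4,-19,12.5,0,0,0,0],[0.4,0,0,25,0,0,0],[0.4,0,0,25,0,0,0],[0.4,0,0,25,0,0,0],[0.4,0,0,10,0,0,0],[0.4,0,0,0,0,0,0],[0.4,0,0,0,0,0,0]]]'
python3 - <<'E'
from h import *;to([*CAP,.119],-9)
from workcell import env
s=env.snapshot("scene");t=env.snapshot("top")
a=cv2.resize(s["pixels"][120:300,270:450],None,fx=3,fy=3,interpolation=3)
cv2.imwrite("pics/above.png",a[:,:,::-1])
E
```

```text
t: 3.43
ee_pos: [0.5765, -0.0808, 0.1665]
ee_rot: [0.759, 0.651, -0.0, -0.0]
force: [0.5, 0.0, 1.0]
gripper_width: 0.0511
finger_force: 0.0
t 3.43 pos [ 0.5765 -0.0808  0.1665] tool delta mm [-9.6  2.5 47.5] yaw -8.7 wz need 0.005 tilt [-0.0003 -0.0001] F [0.5 0.  1. ] w 0.0511 ff 0.0 j [-0.37  0.42  0.57  1.86 -0.28  0.94  0.18]
```

View pics/above.png

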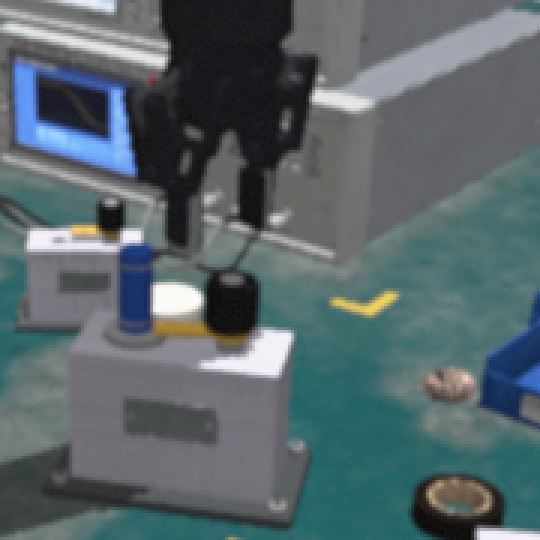

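The fingers hang over the cap, tips at crop (180,245) and (252,228), with their midpoint left of the cap at (232,275). That matches the measured 10 mm shortfall. I'll correct it and check where the tips should project.

```bash
python3 - <<'E'
import pickle;from h import *
s=pickle.load(open("s0.pkl","rb"))["scene"]
for z in(.167,.172):
    print(proj(s,[[.5765-.031,-.0808+.005,z],[.5765+.031,-.0808-.005,z]]))
E
python3 -m inch '[[[0.4,-9.6,2.5,0,0,0,0.005],[0.4,0,0,0,0,0,0],[0.4,0,0,0,0,0,0]]]'
python3 -c "
from h import *;to([*CAP,.119],-9)"
```

```text
[[331.03426943 205.32827381]
 [355.87305692 196.41468414]]
[[331.08490923 202.69719821]
 [355.98786934 193.87723391]]
t: 3.78
ee_pos: [0.5778, -0.092, 0.1673]
ee_rot: [0.761, 0.649, 0.001, 0.001]
force: [-0.6, -0.1, 0.5]
gripper_width: 0.0517
finger_force: 0.0
t 3.78 pos [ 0.5778 -0.092   0.1673] tool delta mm [ 1.2 -0.6 48.3] yaw -9.1 wz need -0.002 tilt [ 0.0018 -0.0004] F [-0.6 -0.1  0.5] w 0.0517 ff 0.0 j [-0.35  0.43  0.58  1.85 -0.28  0.95  0.19]
```

```bash
python3 -m inch '[[[0.4,0.5,-0.3,12,0,0,0],[0.4,0,0,12,0,0,0],[0.4,0,0,12,0,0,0],[0.4,0,0,11,0,0,0],[0.4,0,0,0,0,0,0],[0.65,0,0,0,0,0,0],[0.65,0,0,0,0,0,0],[0.65,0,0,0,0,0,0],[0.65,0,0,0,0,0,0],[0.65,0,0,0,0,0,0]]]' 30
python3 -c "
from h import *;to([*CAP,.119],-9)"
```

```text
t: 4.62
ee_pos: [0.5777, -0.0904, 0.1192]
ee_rot: [0.761, 0.649, 0.0, 0.001]
force: [3.4, -1.4, -8.2]
gripper_width: 0.0312
finger_force: 30.8
t 4.62 pos [ 0.5777 -0.0904  0.1192] tool delta mm [-0.4 -0.1  0.2] yaw -9.1 wz need -0.001 tilt [ 0.0013 -0.0006] F [ 3.4 -1.4 -8.2] w 0.0312 ff 30.772548615932465 j [-0.32  0.49  0.55  1.89 -0.33  0.85  0.23]
```

```bash
python3 -m inch '[[[0.7,0,0,0,0,0,-0.08],[0.7,0,0,0,0,0,-0.08],[0.7,0,0,0,0,0,-0.08],[0.7,0,0,0,0,0,-0.08],[0.7,0,0,0,0,0,-0.08],[0.7,0,0,0,0,0,-0.08],[0.7,0,0,0,0,0,-0.08],[0.7,0,0,0,0,0,-0.08],[0.7,0,0,0,0,0,-0.08],[0.7,0,0,0,0,0,-0.08],[0.7,0,0,0,0,0,-0.08],[0.7,0,0,0,0,0,-0.08],[0.7,0,0,0,0,0,-0.08],[0.7,0,0,0,0,0,-0.08],[0.7,0,0,0,0,0,0],[0.7,0,0,0,0,0,0],[0.7,0,0,0,0,0,0],[0.7,0,0,0,0,0,0]]]' 40
python3 - <<'E'
from h import *;to([*CAP,.119],59)
from workcell import env
s=env.snapshot("scene");t=env.snapshot("top")
a=cv2.resize(s["pixels"][190:300,270:390],None,fx=3,fy=3,interpolation=3)
b=cv2.resize(t["pixels"][190:300,270:390],None,fx=3,fy=3,interpolation=3)
cv2.imwrite("pics/turn.png",np.hstack([a,b])[:,:,::-1])
E
```

```text
t: 6.12
ee_pos: [0.5775, -0.0905, 0.1192]
ee_rot: [0.3, 0.954, -0.0, 0.0]
force: [4.6, -1.6, -7.5]
gripper_width: 0.031
finger_force: 40.3
t 6.12 pos [ 0.5775 -0.0905  0.1192] tool delta mm [-0.1 -0.2  0.2] yaw 55.0 wz need -0.069 tilt [ 0.0008 -0.0005] F [ 4.6 -1.6 -7.5] w 0.031 ff 40.27914762496948 j [-0.12  0.45  0.26  1.88 -0.15  0.83  1.18]
```

View pics/turn.png

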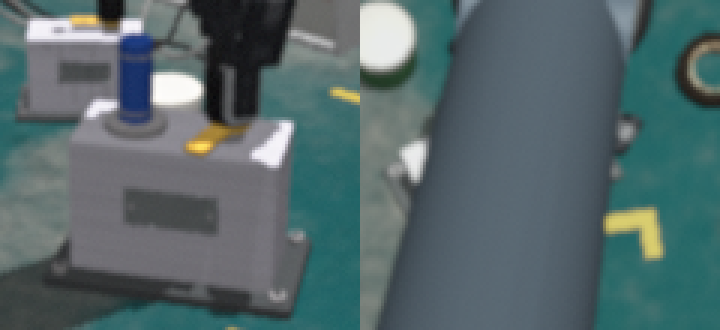

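The tab tip in the scene crop is at (198,148), swung well away from the flange at (135,120). In the top view the arm covers the stand. Next: release with a partial opening, lift, and move over the gauge.

```bash
python3 - <<'E'
import pickle;from h import *
s=pickle.load(open("s0.pkl","rb"))["scene"]
v=cast(s,(270+198/3,190+148/3),.111)[:2]-CAP;g=BORE-CAP
print(np.hypot(*v),np.arctan2(g[0]*v[1]-g[1]*v[0],g@v))
E
python3 -m inch '[[[0.4,0,0,0,0,0,0],[0.4,0,0,0,0,0,0],[0.4,0,0,0,0,0,0],[0.4,0,0,-15,0,0,0],[0.4,0,0,-20,0,0,0],[0.4,0,0,-20,0,0,0],[0.4,0,0,-15,0,0,0],[0.4,0,0,0,0,0,0.1],[0.4,0,0,0,0,0,0.1],[0.4,0,0,0,0,0,0.1],[0.4,0,0,0,0,0,0.1],[0.4,0,0,0,0,0,0.1],[0.4,0,0,0,0,0,0]]]' 20
python3 -c "
from h import *;to([*BORE,.186],25.4)"
```

```text
0.04337976230335386 1.260482881021729
t: 7.3
ee_pos: [0.5769, -0.0899, 0.1898]
ee_rot: [0.527, 0.85, 0.0, -0.0]
force: [1.3, 0.1, 0.2]
gripper_width: 0.0512
finger_force: 0.0
t 7.3 pos [ 0.5769 -0.0899  0.1898] tool delta mm [59.2  1.1  3.8] yaw 26.4 wz need 0.017 tilt [-0.0002  0.0004] F [1.3 0.1 0.2] w 0.0512 ff 0.0 j [-0.22  0.37  0.39  1.82 -0.17  0.98  0.7 ]
```

Tab angle measured at about 1.26 rad (clear). Moving over the gauge.

```bash
python3 -m inch '[[[0.4,15,0.5,0,0,0,0.017],[0.4,15,0.6,0,0,0,0],[0.4,15,0,0,0,0,0],[0.4,14,0,0,0,0,0],[0.4,0,0,0,0,0,0],[0.4,0,0,0,0,0,0]]]'
python3 - <<'E'
from h import *;to([*BORE,.121],25.4)
from workcell import env
o=env.observe();s=env.snapshot("scene")
print("blue top exp",proj(s,[[*BORE,.16]]))
a=cv2.resize(s["pixels"][130:270,250:410],None,fx=4,fy=4,interpolation=3)
cv2.imwrite("pics/over.png",a[:,:,::-1])
E
```

```text
t: 7.8
ee_pos: [0.5525, -0.0362, 0.1897]
ee_rot: [0.532, 0.847, 0.0, 0.0]
force: [-0.8, -1.4, -1.2]
gripper_width: 0.0515
finger_force: 0.0
t 7.8 pos [ 0.5525 -0.0362  0.1897] tool delta mm [ 0.2 -1.  68.7] yaw 25.7 wz need 0.005 tilt [0.0003 0.0003] F [-0.8 -1.4 -1.2] w 0.0515 ff 0.0 j [-0.31  0.32  0.38  1.89 -0.14  0.96  0.58]
blue top exp [[315.78165212 202.35379609]]
```

View pics/over.png

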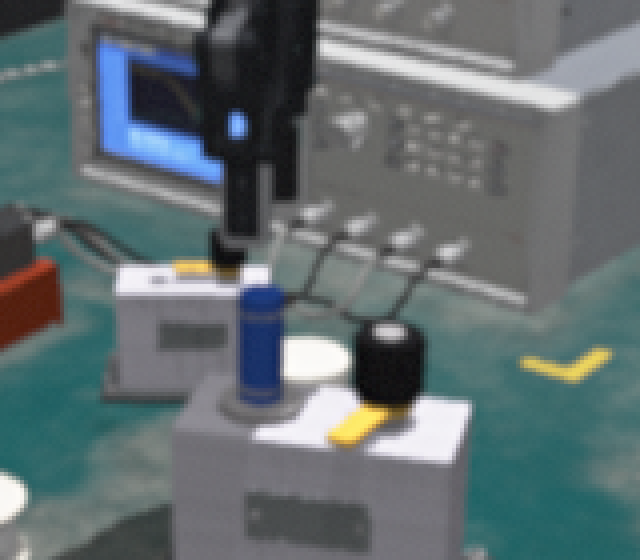

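The hand is open above the blue handle, whose top is at crop (260,297). The fingers straddle its column and the tab is well clear. Descending.

```bash
python3 -m inch '[[[0.4,0,-0.6,12,0,0,0],[0.4,0,0,12,0,0,0],[0.4,0,0,12,0,0,0],[0.4,0,0,12,0,0,0],[0.4,0,0,10,0,0,0],[0.4,0,0,10,0,0,0],[0.4,0,0,0,0,0,0],[0.69,0,0,0,0,0,0],[0.69,0,0,0,0,0,0],[0.69,0,0,0,0,0,0],[0.69,0,0,0,0,0,0],[0.69,0,0,0,0,0,0]]]' 20
python3 -c "
from h import *;to([*BORE,.121],25.4)"
```

```text
t: 8.85
ee_pos: [0.5523, -0.0368, 0.1218]
ee_rot: [0.534, 0.846, 0.0, 0.0]
force: [-0.2, -1.6, 0.6]
gripper_width: 0.0262
finger_force: 0.0
t 8.85 pos [ 0.5523 -0.0368  0.1218] tool delta mm [ 0.7 -0.5  0.8] yaw 25.5 wz need 0.002 tilt [0.0011 0.0002] F [-0.2 -1.6  0.6] w 0.0262 ff 0.0 j [-0.29  0.41  0.36  1.95 -0.19  0.81  0.62]
```

```bash
for c in 1; do python3 -m inch '[[[0.71,0,0,0,0,0,0],[0.71,0,0,0,0,0,0],[0.71,0,0,0,0,0,0]]]'; python3 -m inch '[[[0.725,0,0,0,0,0,0],[0.725,0,0,0,0,0,0],[0.725,0,0,0,0,0,0]]]'; python3 -m inch '[[[0.735,0,0,0,0,0,0],[0.735,0,0,0,0,0,0],[0.735,0,0,0,0,0,0]]]';done
python3 -c "
from h import *;to([*BORE,.121],25.4)"
```

```text
t: 9.1
ee_pos: [0.5521, -0.0368, 0.1214]
ee_rot: [0.534, 0.846, 0.0, 0.0]
force: [-0.2, -1.1, 0.6]
gripper_width: 0.0252
finger_force: 0.0
t: 9.35
ee_pos: [0.5523, -0.0367, 0.1214]
ee_rot: [0.534, 0.846, 0.0, 0.0]
force: [-0.0, 0.4, 1.0]
gripper_width: 0.0232
finger_force: 0.3
t: 9.6
ee_pos: [0.5523, -0.0367, 0.1214]
ee_rot: [0.534, 0.846, 0.0, 0.0]
force: [0.1, 1.0, 1.0]
gripper_width: 0.0225
finger_force: 0.7
t 9.6 pos [ 0.5523 -0.0367  0.1214] tool delta mm [ 0.6 -0.5  0.4] yaw 25.5 wz need 0.002 tilt [0.0007 0.0002] F [0.1 1.  1. ] w 0.0225 ff 0.6766847893595695 j [-0.29  0.41  0.35  1.95 -0.19  0.81  0.62]
```

```bash
python3 -m inch '[[[0.745,0,0,0,0,0,0],[0.745,0,0,0,0,0,0],[0.745,0,0,0,0,0,0]]]' 20;  python3 -m inch '[[[0.8,0,0,0,0,0,0],[0.8,0,0,0,0,0,0],[0.8,0,0,0,0,0,0],[0.8,0,0,0,0,0,0]]]' 25
python3 -c "
from h import *;to([*BORE,.121],25.4)"
```

```text
t: 9.85
ee_pos: [0.5524, -0.0367, 0.1214]
ee_rot: [0.534, 0.846, 0.0, 0.0]
force: [2.1, 0.6, 0.3]
gripper_width: 0.0221
finger_force: 3.8
t: 10.18
ee_pos: [0.5524, -0.0367, 0.1215]
ee_rot: [0.534, 0.846, 0.0, 0.0]
force: [1.9, 1.3, 2.1]
gripper_width: 0.021
finger_force: 24.5
t 10.18 pos [ 0.5524 -0.0367  0.1215] tool delta mm [ 0.6 -0.6  0.5] yaw 25.5 wz need 0.002 tilt [0.0008 0.0003] F [1.9 1.3 2.1] w 0.021 ff 24.503159523010254 j [-0.29  0.41  0.35  1.95 -0.19  0.81  0.62]
```

```bash
python3 -m inch '[[[0.8,0,0.2,-1,0,0,0],[0.8,0,0,-2,0,0,0],[0.8,0,0,-2,0,0,0],[0.8,0,0,-2,0,0,0],[0.8,0,0,0,0,0,0],[0.8,0,0,0,0,0,0]]]'
python3 -m inch '[[[0.8,0,0,-3,0,0,0],[0.8,0,0,-3,0,0,0],[0.8,0,0,-3,0,0,0],[0.8,0,0,-3,0,0,0],[0.8,0,0,-3,0,0,0],[0.8,0,0,0,0,0,0],[0.8,0,0,0,0,0,0]]]'
python3 -c "
from h import *;to([*BORE,.168],25.4)"
```

```text
t: 10.68
ee_pos: [0.5522, -0.0367, 0.1285]
ee_rot: [0.534, 0.846, 0.0, 0.0]
force: [2.1, 2.4, -0.4]
gripper_width: 0.0217
finger_force: 24.8
t: 11.27
ee_pos: [0.5523, -0.0368, 0.1438]
ee_rot: [0.534, 0.846, 0.0, 0.0]
force: [2.4, 1.2, -1.0]
gripper_width: 0.0216
finger_force: 24.9
t 11.27 pos [ 0.5523 -0.0368  0.1438] tool delta mm [  0.6  -0.4 -24.2] yaw 25.5 wz need 0.002 tilt [0.0004 0.0002] F [ 2.4  1.2 -1. ] w 0.0216 ff 24.932129681110382 j [-0.3   0.38  0.37  1.93 -0.18  0.86  0.6 ]
```

```bash
python3 -m inch '[[[0.8,0,0,-3,0,0,0],[0.8,0,0,-3,0,0,0],[0.8,0,0,-3,0,0,0],[0.8,0,0,-3,0,0,0],[0.8,0,0,-3,0,0,0],[0.8,0,0,-3,0,0,0],[0.8,0,0,-3,0,0,0],[0.8,0,0,-2,0,0,0],[0.8,0,0,-1,0,0,0],[0.8,0,0,-0.5,0,0,0],[0.8,0,0,0,0,0,0],[0.8,0,0,0,0,0,0],[0.8,0,0,0,0,0,0],[0.8,0,0,0,0,0,0]]]'
python3 - <<'E'
from h import *;to([*BORE,.168],25.4)
from workcell import env
s=env.snapshot("scene")
cv2.imwrite("pics/up.png",cv2.resize(s["pixels"][150:270,250:410],None,fx=4,fy=4,interpolation=3)[:,:,::-1])
E
```

```text
t: 12.43
ee_pos: [0.5522, -0.0368, 0.1679]
ee_rot: [0.534, 0.846, 0.0, -0.0]
force: [2.1, 1.4, -1.5]
gripper_width: 0.0214
finger_force: 25.1
t 12.43 pos [ 0.5522 -0.0368  0.1679] tool delta mm [ 0.6 -0.3 -0.1] yaw 25.5 wz need 0.002 tilt [-0.0001  0.0001] F [ 2.1  1.4 -1.5] w 0.0214 ff 25.07350355386734 j [-0.31  0.35  0.37  1.91 -0.16  0.91  0.59]
```

View pics/up.png

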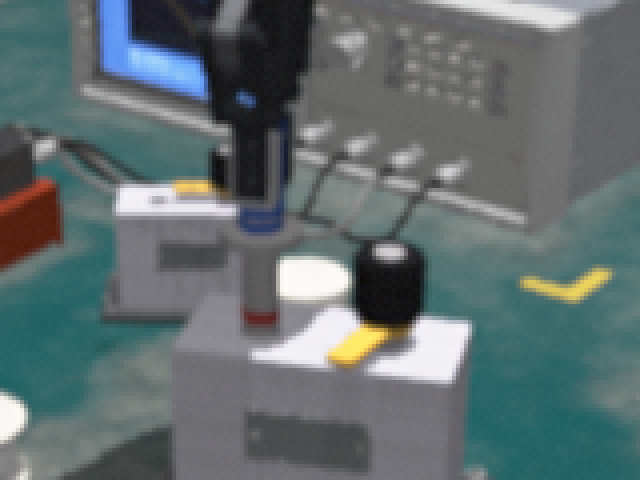

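The red band is fully out at crop (260,318), with bare rod below it and no yellow showing. The gauge is upright and the tab is clear, so I'm handing in.

```bash
python3 -c "
from workcell import env
print(env.hand_in())"
```

```text
the job is handed in; nothing more can be done
None
```

I turned the cap to about 1.26 rad, drew the gauge straight up about 46 mm with the red band showing and the yellow band hidden, and handed in while holding it still and upright; no verdict came back.

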